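# Set the pad-pressure thumbwheel of a helmet gluing fixture

### The job

Before the next helmet shell is glued, set the clamp-pad pressure: draw a fingertip over the lime-green thumbwheel of the control console to roll it in its slot until its black mark stands uppermost, in line with the white pointers beside the slot. Leave the red and blue wheels as they are set, and take the finger away.

Things in the scene. Friction and masses are not known exactly. Their poses are not given: they have to be found in the camera images.
- lime_axle (a point): Axle centre of the lime-green wheel (80 mm diameter, 16 wide, black stripe across its rim = mark), on edge in a 72 x 22 mm slot in the flat top of a dark box fixed to the console. Top of the rim: 40 mm above this point; box top: 23 mm above. White lines on the box at mid-slot are the pointers. Axes: x level along the slot, roughly away from the robot; y along the axle; z up.
- lime_wheel (a joint): Turn, rad: 0 = mark uppermost; starts at 0.42 to 0.8 (mark leaning to +x, away from the robot); stops at +-1.5. A fingertip pressed on top of the rim and drawn to -x lowers it by about 1 rad per 40 mm; it stays where left. The wheel is sprung: pressed down it sinks up to 8 mm (1.5 N at first touch, 4 N at 4 mm) and rises again when released.
- red_mark (a point): White mark on the rim of the red wheel, 40 mm from its axle; setting varies; to be left alone. The red, blue and lime wheels are alike, each in its own dark box (100 x 70 x 75 mm), the three side by side in any order on one framed console, wheels 100 mm apart along their axles, axles 64 mm above the table.
- blue_mark (a point): White mark on the rim of the blue wheel, 40 mm from its axle; setting varies; to be left alone.

How it is judged:
By the outcome, as a careful person would: the job done as asked, in the order asked, and still so for the second after the job is handed in, with the robot touching nothing.
It also fails if it takes over 32 s, if anything falls off the work surface, if the arm or the gripper's body presses on something with over 40 N, if the wrist force passes 120 N, or if a joint passes its speed limit or range.

### The arm

A 6-joint arm with a two-finger parallel gripper is mounted at the origin on the work surface. World frame = base frame: x ahead of the robot, y to its left, z up, the work surface at z = 0. Lengths are in mm, angles in rad, forces in N, time in s.
With the tool pointing down it reaches from about 425 to 950 mm from the base axis. Payload 14.7 kg.
Tool frame: the origin (TCP) lies at the very end of the fingers, on their centre line; the grasp point (between the pads) lies 19 mm behind it; z points along the fingers, y is the line along which they close (so a half turn about z gives the same grasp; the last joint's range is limited). The gripper opens to 85 mm and grips with 20 to 120 N. Pads are 22 mm wide; open, the fingers measure 114 mm over their backs; the gripper's body (76 mm by 85 mm) begins 54 mm behind the grasp point. The pads swing forward as they close: fully open they stand 13 mm farther back than shut.
Start: joints at [1.12, 0.48, 1.596, -0, 1.065, -0.047], TCP at [255.371, 597.727, 231.297] pointing down, gripper open.
Joint ranges: [-2.75, 2.75], [-0.82, 2.05], [0.23, 2.67], [-1.56, 4.7], [0.09, 2.69], [-2.92, 2.92]. Speed limits (rad/s): [1.89, 1.89, 2.39, 3.01, 3.01, 3.01].

### API

Orientations are given as a rotation vector (axis times angle).
In Python, from station import bot gives the robot as it stands. The module is installed in compiled form; this text tells all that it offers.
- The arm moves only by the shell command python3 -m inch 'ROWS' [FORCE]. ROWS is JSON, a list that holds one entry, the list of rows, each a list of 5 numbers: the closure in counts, from 0 (fully open) to 255 (shut), then the shift along the tool's x, y, z in m, then the turn about the tool's z in rad. In form: [[[grip, tx, ty, tz, roll], ...]]. A call has 1 to 10 rows; each row shifts and turns the commanded pose from where the row before left it, along the tool's axes as they then stand; what a row does not reach is not made up. A row lasts 1/12 s, in which the tool goes at most 41.7 mm and 7.16 degrees, less where a joint would pass 70% of its speed; a pose out of reach is approached as far as the arm can. A call with a gripper value outside its range is refused whole. The fingers move at their own pace and stop on an object; FORCE is the grip in N (left out, the last holds). Time passes only in rows, so rows that do not move let the fingers close. It gives the time, the measured TCP pose, the force, the opening and the grip force at its end, in the units of the state.
- bot.get_obs(): the state, without advancing time (a new reading comes with each control period).
- bot.grab_frame(name): name is "scene" or "top"; returns a dict with "color" (420x560x3 uint8, red, green, blue), "K" (3x3 intrinsics, pixels), "world_to_cam" (4x4, takes a point from world to camera coordinates). Camera axes: x right, y up, looking along -z (the intrinsics and any distortion apply to the point x, -y, -z); pixel columns grow to the right and rows downward; lengths in mm; the calibration is good to about 2 mm. A picture is of the moment at which its call begins. There is no depth.
- bot.hand_in(): hands the job in; it is judged then, once.
Trained networks look in a picture, given as the dict that the camera call returned (one of the last four; its "shot" number tells which), for a name from the list of things; names that differ only in an ending like _2 or _b are one class to them, and where a whole thing is asked for, a point or a joint stands for the part that bears it (a point fixed in the world has none). Each returns a list of dicts, best first, with "conf" (0 to 1); they miss things now and then, are a little off and sometimes report something else, mostly with a low value. They report only what shows in the picture. A call takes as long as a camera call.
- bot.recognise(picture, target): "point" ([x, y, z] in mm, in the coordinates of the camera as it stood for that picture, good to about 4 mm: the middle of the surface that is visible of it).
- bot.silhouettes(picture, target): "pixels" (420x560 bool, what is visible of it).
- bot.pinpoint(picture, target): "point" ([x, y, z] in mm, in the coordinates of the camera as it stood for that picture, good to about 4 mm: a listed point, or the origin of a listed thing).
The state is a dict: "time_s": time; "qpos": joint angles; "qvel": joint speeds; "effort": joint torques, N m; "eef_pos": TCP position; "tool_rot": TCP orientation; "ft_force": force on the tool from outside, world axes, zero at the start; "wrist_torque": the same for the moment, N m; "grip_width": finger opening in mm; "grasp_force": force on a finger pad.
Only numpy, scipy, OpenCV 4.12 (cv2) and the standard library are available. Lean on these libraries where they do the work, as an engineer would, in place of code of your own. Each camera call takes 0.05 s, during which the arm holds its last target. There are 200 camera calls.

## Working session

There is one attempt and no reset: what is moved stays moved. The work goes in short steps, Python scripts to look and compute and a shell command to move; the robot and the scene stay as the last step left them, time stands still between calls to the robot, and variables do not carry over. Pictures are saved under pics/ and viewed, at most 10 in all, crops included, and the job is handed in when it is done.

```bash
mkdir -p pics; cat > h.py <<'E'
import numpy as np, cv2
from station import bot
def c2w(f,p): return (np.linalg.inv(np.array(f["world_to_cam"]))@np.r_[p,1])[:3]
def w2p(f,p):
    c=(np.array(f["world_to_cam"])@np.r_[p,1])[:3]; q=np.array(f["K"])@np.array([c[0],-c[1],-c[2]]); return q[:2]/q[2]
def ray(f,uv):
    d=np.linalg.inv(np.array(f["K"]))@np.r_[uv,1]; d=np.array([d[0],-d[1],-d[2]]); W=np.linalg.inv(np.array(f["world_to_cam"]))
    return W[:3,3],W[:3,:3]@d
def tri(fs,uvs):
    A=0;b=0
    for f,uv in zip(fs,uvs):
        o,d=ray(f,uv); d=d/np.linalg.norm(d); P=np.eye(3)-np.outer(d,d); A=A+P; b=b+P@o
    return np.linalg.solve(A,b)
E
python3 - <<'E'
from h import *
np.set_printoptions(precision=1,suppress=True)
o=bot.get_obs(); print(o["time_s"],o["eef_pos"],o["tool_rot"],o["grip_width"])
ims=[]
for n in("scene","top"):
    f=bot.grab_frame(n); ims.append(f["color"][:,:,::-1]); print(n,f.keys(),np.array(f["K"]).ravel(),np.linalg.inv(np.array(f["world_to_cam"]))[:3,3])
    cv2.imwrite(f"pics/{n}0.png",ims[-1])
    for t in("lime_axle","red_mark","blue_mark"):
        for r in bot.pinpoint(f,t)[:2]:
            w=c2w(f,r["point"]); print(t,r["conf"],w,w2p(f,w))
    for r in bot.recognise(f,"lime_wheel")[:2]: w=c2w(f,r["point"]); print("rec",r["conf"],w,w2p(f,w))
E
```

```text
0.0 [255.2 597.4 230.7] [-0.6 -3.1  0. ] 85.62088643275426
scene dict_keys(['color', 'K', 'world_to_cam', 'shot']) [381.9   0.  279.5   0.  381.9 208.9   0.    0.    1. ] [ 983.1 -357.3  485.8]
lime_axle 0.92 [573.9   8.2  61.3] [267.2 240.3]
red_mark 0.57 [ 501.2 -180.6   98. ] [147.9 252.4]
blue_mark 0.76 [531.6 -84.7 104.4] [208.8 232.3]
rec 0.74 [580.1  -0.2  94.1] [265.8 229. ]
top dict_keys(['color', 'K', 'world_to_cam', 'shot']) [436.9   0.  279.4   0.  436.9 212.5   0.    0.    1. ] [478.9  41.2 746.9]
lime_axle 0.6 [568.8   4.3  62.6] [306.8 216.2]
red_mark 0.8 [ 504.8 -182.9   98.1] [434.4 259.4]
blue_mark 0.66 [536.7 -89.3 104.2] [371.6 235.8]
rec 0.61 [569.3   7.  101.2] [306.5 212.4]
rec 0.33 [566.3   3.6  85.6] [308.1 215.8]
```

View pics/scene0.png

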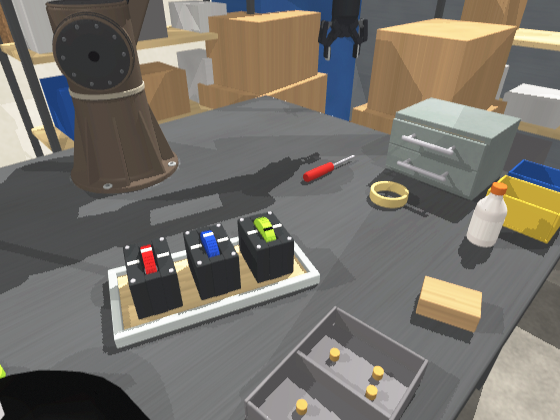

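View pics/top0.png

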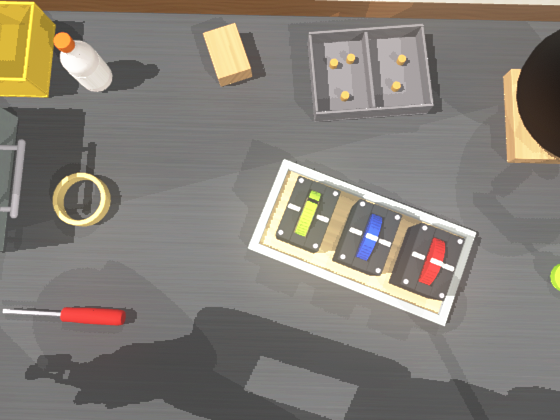

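The lime wheel is at about (266,229) in the scene view and (308,214) in the top view. It's the box at the far +y end of the console, and its black mark leans away from the robot at about top (314,199). Next I'll measure the slot yaw, the axle and the mark.

```bash
cat >> h.py <<'E'
def seg(f,hue):
    h=cv2.cvtColor(f["color"],cv2.COLOR_RGB2HSV); H,S,V=cv2.split(h)
    lo,hi={"lime":(30,50),"blue":(105,130),"red":(0,6)}[hue]
    return (H>=lo)&(H<=hi)&(S>150)&(V>80)
E
python3 - <<'E'
from h import *
np.set_printoptions(precision=3,suppress=True)
F={n:bot.grab_frame(n) for n in("scene","top")}
win={"scene":(110,310,200,290),"top":(250,480,160,320)}
C={}
for n,f in F.items():
    for c in("lime","blue","red"):
        m=np.zeros((420,560),bool);a=win[n];s=seg(f,c);m[a[2]:a[3],a[0]:a[1]]=s[a[2]:a[3],a[0]:a[1]]
        v,u=np.nonzero(m); 
        # full-wheel hull centre on plane z~98
        P=[]
        for uu,vv in zip(u,v):
            o,d=ray(f,(uu,vv)); P.append((o+d*(97-o[2])/d[2])[:2])
        P=np.array(P); r=cv2.minAreaRect(P.astype(np.float32)); print(n,c,len(u),r); C[n,c]=np.array(r[0])
    e=C[n,"lime"]-C[n,"red"]; print("axle dir",np.linalg.norm(e),np.degrees(np.arctan2(e[1],e[0])), "slot yaw",np.degrees(np.arctan2(e[1],e[0]))-90)
a=F["top"]["color"][180:255,270:350,::-1]; b=F["scene"]["color"][205:280,225:305,::-1]
cv2.imwrite("pics/crop1.png",np.vstack([np.hstack([cv2.resize(x,(400,375),interpolation=cv2.INTER_CUBIC) for x in(a,b)])]))
E
```

```text
scene lime 320 ((580.4985961914062, -2.3321285247802734), (27.20708656311035, 71.04693603515625), 68.05874633789062)
scene blue 314 ((546.7136840820312, -95.39765167236328), (22.73076820373535, 70.12772369384766), 69.5677261352539)
scene red 273 ((512.8363037109375, -186.9070587158203), (16.762239456176758, 71.2636947631836), 70.52986907958984)
axle dir 196.58608973866842 69.86785094022797 slot yaw -20.132149059772033
top lime 43 ((593.3488159179688, -3.822345733642578), (14.815885543823242, 16.78156280517578), 69.3613510131836)
top blue 157 ((548.101806640625, -93.7834701538086), (16.362302780151367, 37.86591720581055), 73.26567077636719)
top red 596 ((501.4132995605469, -181.40701293945312), (22.71876335144043, 68.47706604003906), 70.32228088378906)
axle dir 199.97113090269872 62.62941410380116 slot yaw -27.37058589619884
```

View pics/crop1.png

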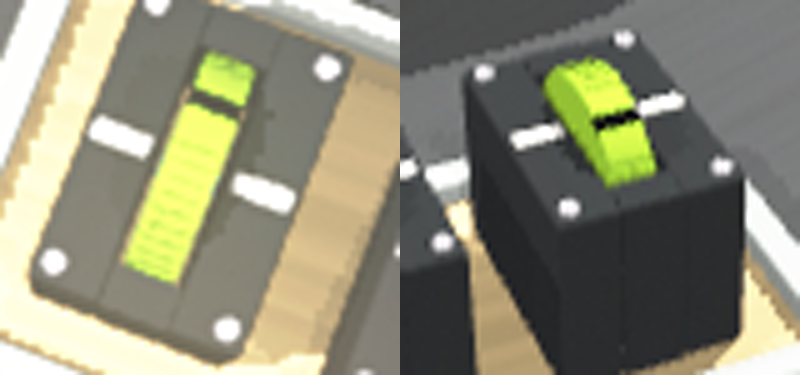

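Crop: the pointers are at top (294.2,207.2) and (322.6,218.6), and scene (277.4,225.8) and (252.4,232.2). The black mark is at top (313,201) and scene (268,229.2), so it leans to +x. Now triangulating.

```bash
python3 - <<'E'
from h import *
from scipy.spatial.transform import Rotation as R
np.set_printoptions(precision=2,suppress=True)
F=[bot.grab_frame(n) for n in("top","scene")]
L=tri(F,[(294.2,207.2),(277.4,225.8)]);Rr=tri(F,[(322.6,218.6),(252.4,232.2)])
M=tri(F,[(313,201),(268,229.2)])
sc=lambda x,y:(270+x/5,180+y/5)
ss=lambda x,y:(225+(x-400)/5,205+y/5)
S=[tri(F,[sc(*a),ss(*b)]) for a,b in [((157,3),(569,208)) ,((327,68),(569,208)),((327,68),(484,73)),]]
# proper matching: +x screws: top (157,3)=+x+y ; (327,68)=+x-y ; (54,261)=-x+y ; (227,329)=-x-y
S=[tri(F,[sc(*a),ss(*b)]) for a,b in [((157,3),(722,167)),((327,68),(569,208)),((54,261),(625,39)),((227,329),(484,73))]]
for s in S: print("screw",s)
c=np.mean(S,0); print("mean",c)
ex=(S[0]+S[1]-S[2]-S[3])[:2]; print("yaw",np.degrees(np.arctan2(ex[1],ex[0])))
ey=(L-Rr)[:2]; print("ptr",L,Rr,(L+Rr)/2,"yaw",np.degrees(np.arctan2(-ey[0],ey[1])))
y=np.arctan2(ex[1],ex[0]); e=np.array([np.cos(y),np.sin(y)])
m=(L+Rr)/2; m=(m+c)/2
print("mark",M,"along",(M[:2]-m[:2])@e,"angle",np.arcsin((M[:2]-m[:2])@e/40))
o=bot.get_obs(); print(o["eef_pos"],R.from_rotvec(o["tool_rot"]).as_matrix(),o["time_s"])
E
```

```text
screw [621.04  15.69  87.59]
screw [601.88 -36.84  87.89]
screw [540.48  45.22  87.92]
screw [521.29  -7.38  88.06]
mean [571.17   4.17  87.86]
yaw -20.103458047917268
ptr [579.69  26.2   87.46] [563.01 -17.73  86.99] [571.35   4.24  87.22] yaw -20.789447954931134
mark [587.52  -2.29  98.58] along 17.50117928455432 angle 0.45284938138348113
[255.36 597.78 231.34] [[-0.92  0.39  0.  ]
 [ 0.39  0.92  0.  ]
 [ 0.    0.   -1.  ]] 0.7
```

Axle is at about (571.3, 4.2), z 64, from a box top triangulated at 87.5. Slot yaw is about -20.4° and the mark about +0.46 rad. I'll shut the gripper and fly to 8 mm on the +x side of the wheel top at z≈150.

```bash
python3 -m inch '[[[255,0,0,0,-0.045],[255,-0.0284,-0.0248,0.0045,0],[255,-0.0284,-0.0248,0.0045,0],[255,-0.0284,-0.0248,0.0045,0],[255,-0.0284,-0.0248,0.0045,0],[255,-0.0284,-0.0248,0.0045,0],[255,-0.0284,-0.0248,0.0045,0],[255,-0.0284,-0.0248,0.0045,0],[255,-0.0284,-0.0248,0.0045,0],[255,-0.0284,-0.0248,0.0045,0]]]' 40
python3 -m inch '[[[255,-0.0284,-0.0248,0.0045,0],[255,-0.0284,-0.0248,0.0045,0],[255,-0.0284,-0.0248,0.0045,0],[255,-0.0284,-0.0248,0.0045,0],[255,-0.0284,-0.0248,0.0045,0],[255,-0.0284,-0.0248,0.0045,0],[255,-0.0284,-0.0248,0.0045,0],[255,-0.0284,-0.0248,0.0045,0],[255,-0.0284,-0.0248,0.0045,0],[255,0,0,0,0]]]'
cat > st.py <<'E'
from h import *
from scipy.spatial.transform import Rotation as R
np.set_printoptions(precision=2,suppress=True)
o=bot.get_obs(); M=R.from_rotvec(o["tool_rot"]).as_matrix(); p=np.array(o["eef_pos"])
a=np.radians(-20.4); e=np.array([np.cos(a),np.sin(a)]); n=np.array([-e[1],e[0]]); d=p[:2]-[571.3,4.2]
print("t",o["time_s"],"p",p,"tool x yaw",np.degrees(np.arctan2(M[1,0],M[0,0])),"along",d@e,"across",d@n,"F",np.array(o["ft_force"]),o["grip_width"])
print("z axis",M[:,2])
E
python3 st.py
```

```text
time_s: 1.53
eef_pos: [416.9, 297.4, 190.8]
tool_rot: [0.56, 3.091, 0.001]
ft_force: [1.3, 1.4, 0.4]
grip_width: -0.0
grasp_force: 0.0
time_s: 2.37
eef_pos: [580.3, -5.0, 149.8]
tool_rot: [0.565, 3.088, -0.001]
ft_force: [-1.1, 0.2, 0.6]
grip_width: 0.3
grasp_force: 0.0
t 2.3667 p [580.28  -5.04 149.79] tool x yaw 159.2573995766285 along 11.640257684974403 across -5.52424394876242 F [-1.07  0.21  0.63] 0.2734381715594118
z axis [ 0. -0. -1.]
```

```bash
python3 -m inch '[[[255,0.0036,0.0055,0.019,0],[255,0,0,0.019,0],[255,0,0,0.004,0],[255,0,0,0,0]]]'; python3 st.py
python3 - <<'E'
from h import *
for n,c in (("scene",(190,310,150,270)),):
    f=bot.grab_frame(n); a=f["color"][c[2]:c[3],c[0]:c[1],::-1]; cv2.imwrite("pics/near.png",cv2.resize(a,(600,600),interpolation=cv2.INTER_CUBIC))
E
```

```text
time_s: 2.7
eef_pos: [574.9, 6.7, 107.3]
tool_rot: [-0.56, -3.089, 0.001]
ft_force: [-0.2, -0.1, 0.2]
grip_width: 0.3
grasp_force: 0.0
t 2.7 p [574.89   6.72 107.27] tool x yaw 159.4477897757131 along 2.4885702242305356 across 3.61221754122945 F [-0.2  -0.08  0.23] 0.30657242870848656
z axis [-0.  0. -1.]
```

View pics/near.png

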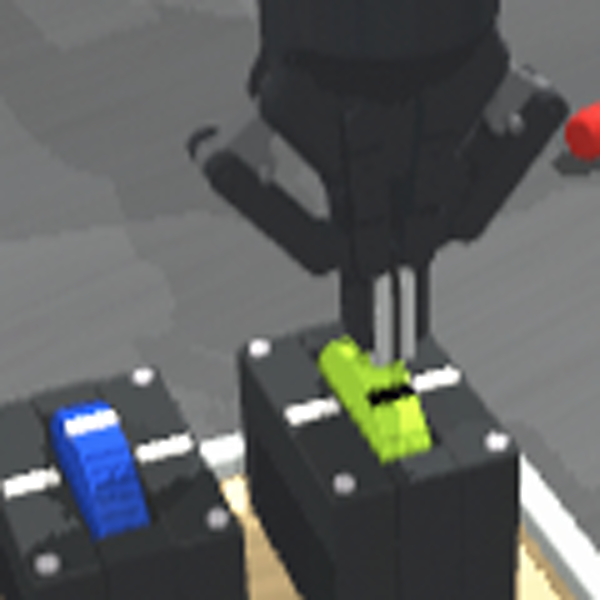

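The shut fingertips hover just above the lime rim at crop (395,360), slightly toward +y. I'll correct by across -3.6 and along +6, then press down.

```bash
python3 -m inch '[[[255,-0.006,-0.0036,0,0],[255,0,0,0,0],[255,0,0,0,0]]]' >/dev/null; python3 st.py; python3 -m inch '[[[255,0,0,0.004,0],[255,0,0,0.003,0],[255,0,0,0,0],[255,0,0,0,0]]]' >/dev/null; python3 st.py
```

```text
t 3.0 p [581.14   0.85 109.26] tool x yaw 159.42844917709996 along 10.388713358671534 across 0.2890602367278409 F [0.45 0.4  0.28] 0.19879987107326372
z axis [ 0. -0. -1.]
t 3.3333 p [580.21   1.26 101.26] tool x yaw 159.44188339669162 along 9.37241547233674 across 0.3541097313116602 F [-0.19  1.32  3.19] 0.1120427924412602
z axis [ 0.  0. -1.]
```

In contact at z 101.3 with 3.2 N. I'll press 1 mm deeper and draw 14 mm toward the robot.

```bash
python3 -m inch '[[[255,0,0,0.001,0],[255,0.002,0,0,0],[255,0.002,0,0,0],[255,0.002,0,0,0],[255,0.002,0,0,0],[255,0.002,0,0,0],[255,0.002,0,0,0],[255,0.002,0,0,0],[255,0,0,0,0]]]' >/dev/null; python3 st.py; python3 -m inch '[[[255,0,0,-0.015,0],[255,0,0,-0.02,0],[255,0.025,0,-0.025,0],[255,0.04,0,-0.01,0],[255,0.04,0,0,0],[255,0,0,0,0]]]' >/dev/null; python3 st.py
cat > look.py <<'E'
from h import *
import sys
ims=[]
for n,c in (("top",(270,350,180,255)),("scene",(225,305,205,280))):
    f=bot.grab_frame(n); a=f["color"][c[2]:c[3],c[0]:c[1],::-1]; ims.append(cv2.resize(a,(400,375),interpolation=cv2.INTER_CUBIC))
cv2.imwrite(sys.argv[1],np.hstack(ims))
E
python3 look.py pics/c2.png
```

```text
t 4.0833 p [566.55   6.22 100.3 ] tool x yaw 159.44626542163076 along -5.159085026551409 across 0.23899375468989914 F [-0.47  0.91  2.99] 0.29090743344413045
z axis [-0.  0. -1.]
t 4.5833 p [461.    44.33 169.92] tool x yaw 159.48165298503577 along -117.37280112587334 across -0.8362344990357633 F [-0.2   0.68 -1.18] -0.2838608224142261
z axis [-0.01  0.   -1.  ]
```

View pics/c2.png

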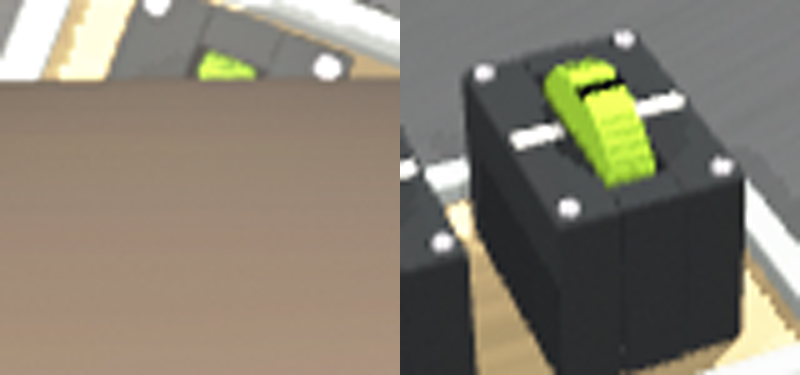

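Scene crop: the mark has moved to (600,87), which is pixel (265,222.4). The arm hides the top view. I'll turn that pixel into an angle with the wheel model.

```bash
cat > ang.py <<'E'
from h import *
f=bot.grab_frame("scene")
a=np.radians(-20.4); e=np.array([np.cos(a),np.sin(a),0]); n=np.array([-e[1],e[0],0]); c=np.array([571.3,4.2,64])
off=w2p(f,[571.35,4.24,87.22])-[264.9,229.0]; print("off",off)
print("slot ends dir px",w2p(f,c+23*np.array([0,0,1])+36*e)-off,w2p(f,c+23*np.array([0,0,1])-36*e)-off)
g=f["color"].astype(int).sum(2)
for t in np.arange(-.3,.6,.1):
    P=[c+40*(np.sin(t)*e+np.cos(t)*np.array([0,0,1]))+k*n for k in(-8,0,8)]
    print(round(t,2),[((w2p(f,p)-off-[225,205])*5+[400,0]).round(0) for p in P])
# dark stripe: profile along the rim centre line
for t in np.arange(-.4,.7,.02):
    s=[]
    for k in(-5,-2.5,0,2.5,5):
        p=w2p(f,c+40*(np.sin(t)*e+np.cos(t)*np.array([0,0,1]))+k*n)-off
        s.append(cv2.getRectSubPix(f["color"],(1,1),(float(p[0]),float(p[1])))[0,0,1])
    print(f"{t:.2f}:{np.mean(s):.0f}",end=" ")
E
python3 ang.py
```

```text
off [-0.48820168  0.01731172]
slot ends dir px [272.71066702 240.5617462 ] [257.63883781 218.53413571]
-0.3 [array([565.,  73.]), array([586.,  68.]), array([607.,  63.])]
-0.2 [array([569.,  76.]), array([590.,  71.]), array([611.,  66.])]
-0.1 [array([573.,  81.]), array([594.,  76.]), array([615.,  70.])]
0.0 [array([577.,  86.]), array([598.,  81.]), array([620.,  76.])]
0.1 [array([581.,  93.]), array([603.,  88.]), array([624.,  82.])]
0.2 [array([585., 100.]), array([607.,  95.]), array([628.,  90.])]
0.3 [array([590., 109.]), array([611., 103.]), array([633.,  98.])]
0.4 [array([594., 118.]), array([615., 112.]), array([637., 107.])]
0.5 [array([598., 128.]), array([619., 122.]), array([641., 117.])]
-0.40:227 -0.38:233 -0.36:239 -0.34:244 -0.32:247 -0.30:250 -0.28:253 -0.26:254 -0.24:254 -0.22:254 -0.20:255 -0.18:255 -0.16:254 -0.14:251 -0.12:247 -0.10:239 -0.08:227 -0.06:202 -0.04:167 -0.02:118 0.00:70 0.02:40 0.04:33 0.06:51 0.08:92 0.10:147 0.12:198 0.14:231 0.16:249 0.18:254 0.20:254 0.22:254 0.24:255 0.26:255 0.28:255 0.30:255 0.32:255 0.34:255 0.36:254 0.38:253 0.40:250 0.42:247 0.44:245 0.46:245 0.48:249 0.50:250 0.52:248 0.54:244 0.56:238 0.58:238 0.60:242 0.62:245 0.64:247 0.66:243 0.68:236
```

The scene view alone puts the mark at about +0.04 rad. I'll swing the arm aside to get the top view too.

```bash
python3 -m inch '[[[255,0,0.038,-0.005,0],[255,0,0.038,-0.005,0],[255,0,0.038,-0.005,0],[255,0,0.038,0,0],[255,0,0.038,0,0],[255,0,0.038,0,0],[255,0,0.038,0,0],[255,0,0.038,0,0],[255,0,0,0,0]]]' >/dev/null; python3 st.py
cat > ang2.py <<'E'
from h import *
a=np.radians(-20.4); e=np.array([np.cos(a),np.sin(a),0]); n=np.array([-e[1],e[0],0]); c=np.array([571.3,4.2,64])
T=np.arange(-.6,.8,.01)
for name,m in (("scene",(264.9,229.0)),("top",(308.4,212.9))):
    f=bot.grab_frame(name); off=w2p(f,[571.35,4.24,87.22])-m; s=[]
    for t in T:
        P=[w2p(f,c+40*(np.sin(t)*e+np.cos(t)*np.array([0,0,1]))+k*n)-off for k in(-4,-2,0,2,4)]
        s.append(np.mean([cv2.getRectSubPix(f["color"],(1,1),tuple(map(float,p)))[0,0,1] for p in P]))
    d=np.clip(np.median(s)-np.array(s)-60,0,None); d[abs(T-T[d.argmax()])>.15]=0
    print(name,"off",off,"mark angle",(d*T).sum()/d.sum(),"depth",d.max())
E
python3 ang2.py; python3 look.py pics/c3.png
```

```text
t 5.4833 p [578.66 333.58 184.57] tool x yaw 159.55605522139518 along -107.91086590029781 across 311.2914316894578 F [-2.25 -1.34  0.13] 0.12449047224543416
z axis [ 0.  0. -1.]
scene off [-0.48820168  0.01731172] mark angle 0.03142642140468285 depth 112.6
top off [-0.57987092 -0.48976503] mark angle 0.07620236951649119 depth 84.30000000000001
```

View pics/c3.png

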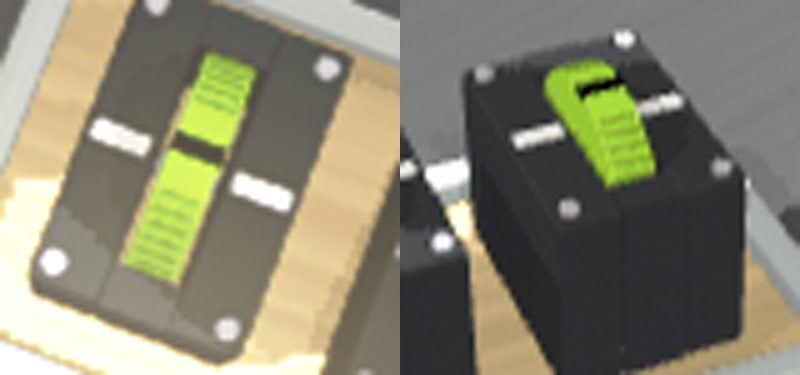

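Both views show the mark just short of the pointers, at top crop (201,147) and scene crop (600,87). My crop coordinates carried a 0.4 px bias, so I'll re-measure the pointers by white-blob centroids.

```bash
cat > ang3.py <<'E'
from h import *
np.set_printoptions(precision=3,suppress=True)
F={n:bot.grab_frame(n) for n in("scene","top")}
def cen(f,u,v,r=5,rv=4):
    x,y=np.meshgrid(range(int(u)-r,int(u)+r+2),range(int(v)-rv,int(v)+rv+2))
    g=f["color"].astype(float).min(2)[y,x]; w=np.clip(g-110,0,None)
    return np.array([(w*x).sum(),(w*y).sum()])/w.sum()
G={"scene":((277,225.4),(252,231.8)),"top":((293.8,206.8),(322.2,218.2))}
c={n:[cen(F[n],*p) for p in G[n]] for n in F}; print(c)
L,Rr=[tri(list(F.values()),[c[n][i] for n in F]) for i in(0,1)]; m=(L+Rr)/2; print(L,Rr,m)
n_=(L-Rr)*[1,1,0]; n_/=np.linalg.norm(n_); e=np.array([n_[1],-n_[0],0]); print("yaw",np.degrees(np.arctan2(e[1],e[0])))
T=np.arange(-.6,.8,.01); z=np.array([0,0,1]); ax=m*[1,1,0]+[0,0,64]
for n,f in F.items():
    off=w2p(f,m*[1,1,0]+[0,0,87])-(c[n][0]+c[n][1])/2; s=[]
    for t in T: s.append(np.mean([cv2.getRectSubPix(f["color"],(1,1),tuple(map(float,w2p(f,ax+40*(np.sin(t)*e+np.cos(t)*z)+k*n_)-off)))[0,0,1] for k in(-4,-2,0,2,4)]))
    s=np.array(s); d=np.clip(np.median(s)-s-60,0,None); d[abs(T-T[d.argmax()])>.15]=0
    print(n,"angle",(d*T).sum()/d.sum(),off)
E
python3 ang3.py
```

```text
{'scene': [array([277.249, 225.023]), array([252.101, 231.599])], 'top': [array([293.398, 206.86 ]), array([322.155, 217.998])]}
[579.527  26.946  88.801] [563.252 -17.528  88.373] [571.389   4.709  88.587]
yaw -20.099114695128016
scene angle 0.08764863828155031 [-0.049  0.709]
top angle 0.06584502482193025 [-0.272 -0.033]
```

The mean is about 0.075 rad, so 3 mm more. Going back and settling before touching.

```bash
python3 st.py; python3 -m inch '[[[255,-0.0123,-0.0346,0.006,0],[255,-0.0123,-0.0346,0.006,0],[255,-0.0123,-0.0346,0.006,0],[255,-0.0123,-0.0346,0.006,0],[255,-0.0123,-0.0346,0.006,0],[255,-0.0123,-0.0346,0.006,0],[255,-0.0123,-0.0346,0.006,0],[255,-0.0123,-0.0346,0.006,0],[255,-0.0123,-0.0346,0.006,0],[255,0,0,0,0]]]' >/dev/null;  python3 -m inch '[[[255,0,0,0,0],[255,0,0,0,0],[255,0,0,0,0]]]' >/dev/null; python3 st.py
```

```text
t 5.7833 p [575.54 326.42 185.07] tool x yaw 159.37855608965262 along -108.3446704099745 across 303.4932445997539 F [ 0.25 -0.65  0.49] -0.03211631619723988
z axis [-0. -0. -1.]
t 6.8667 p [569.84  -2.43 131.66] tool x yaw 159.44412755970654 along 0.9396948709593044 across -6.722711072357889 F [-0.24 -0.5   0.19] -0.1966189048592961
z axis [ 0.  0. -1.]
```

```bash
python3 -m inch '[[[255,-0.002,0.0067,0.012,0],[255,0,0,0.011,0],[255,0,0,0,0],[255,0,0,0,0],[255,0,0,0,0]]]' >/dev/null; python3 st.py; python3 -m inch '[[[255,0,0,0.004,0],[255,0,0,0.004,0],[255,0,0,0,0],[255,0,0,0,0],[255,0,0,0,0]]]' >/dev/null; python3 st.py; python3 -m inch '[[[255,0.001,0,0,0],[255,0.001,0,0,0],[255,0.001,0,0,0],[255,0,0,0,0],[255,0,0,0,0]]]' >/dev/null; python3 st.py
```

```text
t 7.2833 p [573.81   3.13 107.98] tool x yaw 159.48225501174778 along 2.7213927122732287 across -0.12557457149504542 F [ 0.16  0.05 -1.02] 0.2709070702375669
z axis [-0.  0. -1.]
t 7.7 p [574.16   2.77 100.48] tool x yaw 159.43528033767996 along 3.1739682663447004 across -0.34081025021539857 F [0.37 1.96 3.14] -0.35767405494647003
z axis [ 0.  0. -1.]
t 8.1167 p [571.14   3.86 100.39] tool x yaw 159.44192222512504 along -0.03158514772210315 across -0.37375352600359274 F [0.3  0.89 3.54] -0.06047400099372872
z axis [-0.  0. -1.]
```

Drew 3.2 mm. Now I'll lift off, go clear to the side, and look.

```bash
python3 -m inch '[[[255,0,0,-0.01,0],[255,0,0,-0.03,0],[255,0,0,-0.03,0],[255,0.01,0.038,0,0],[255,0.01,0.038,0,0],[255,0.01,0.038,0,0],[255,0.01,0.038,0,0],[255,0.01,0.038,0,0],[255,0.01,0.038,0,0],[255,0.01,0.038,0,0]]]' >/dev/null;  python3 -m inch '[[[255,0.01,0.038,0,0],[255,0,0,0,0],[255,0,0,0,0],[255,0,0,0,0]]]' >/dev/null; python3 st.py; python3 ang3.py; python3 look.py pics/c4.png
```

```text
t 9.2833 p [602.53 316.12 170.28] tool x yaw 159.48484951425306 along -79.4573292899834 across 303.24217253264186 F [ 0.33 -0.11 -0.62] 0.08176942814567686
z axis [-0. -0. -1.]
{'scene': [array([277.392, 224.972]), array([252.095, 231.6  ])], 'top': [array([293.369, 206.867]), array([322.135, 217.99 ])]}
[579.585  27.08   88.863] [563.253 -17.514  88.364] [571.419   4.783  88.613]
yaw -20.1153160181631
scene angle -0.013016180602654234 [-0.076  0.723]
top angle -0.03536846173666528 [-0.296 -0.052]
```

View pics/c4.png

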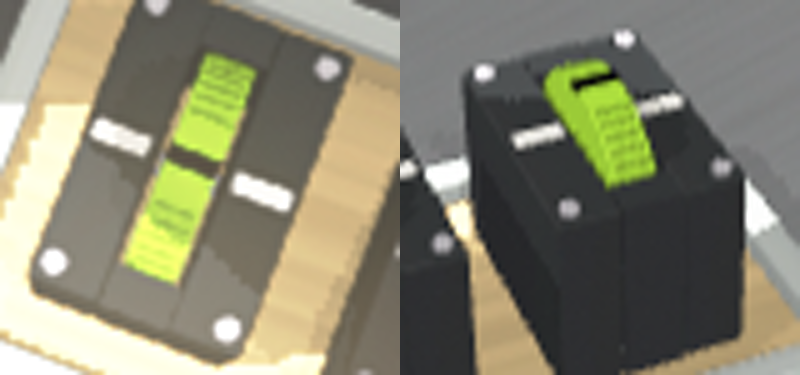

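The mark is now in line with the pointers in both views: top crop (192,160), scene crop (597,80). The estimate is -0.02 ± 0.03 rad. The finger is well clear, so I'm handing in.

```bash
python3 -c "
from station import bot
print(bot.hand_in())"
```

```text
the job is handed in; nothing more can be done
None
```

The lime wheel's black mark now stands uppermost, in line with the white pointers to about -0.02 rad (±0.03) by both camera views; the red and blue wheels were not touched, the finger is clear, and the job was handed in at about 9.5 s of the 32 s allowed.

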